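# Put a pair of clamp rails away in the open drawer under the light bar

## Task

Pick up the two blue clamp rails together in one grip from the slide table and put them away in the open drawer beneath the light bar: lower them right onto the drawer floor before letting go, so that they lie flat and side by side as a pair, pointing front to back. Do not bump the light bar, leave the drawer standing open as it is, and do not disturb the solder spool, the flux bottle or the barcode scanner.

Things in the scene. Friction and masses are not known exactly. Their poses are not given: they have to be found in the camera images.
- rail_a_mid (a point): One of two equal blue metal clamp rails: bar 140 long (own x), 18 wide (y), 34 high (z), about 0.22 kg, two brass screw heads and a white strip on top. The point is the bar's centre, 17 mm above its underside. The rails start parallel, upright, 4 mm apart (pair 40 wide), lengthwise roughly away from the robot.
- rail_b_mid (a point): The other rail, same size; it starts beside rail_a on its +y side, centres 22 mm apart.
- stage: Aluminium slide table, fixed, on which the rails start. Plate 260 (x) by 220 (y), flat top 50 mm above the work surface; locating blocks 22 square, 8 high at its corners. Origin under its centre, on the work surface. It stands left or right of the robot's midline, the drawer unit on the other side; nothing is above it.
- drawer_floor (a point): Point on the drawer's inner floor, 12 mm above the work surface, at mid width, 85 mm behind the inner face of the front panel. x points to the back of the drawer (into the cabinet, away from the robot), y to its left. Inside 245 long (x), 241 wide (y); sides and back rise 32 mm above the floor; the blue front panel, 10 thick, rises 41 mm and has a lip handle 16 deep outside.
- drawer (a joint): How far the drawer is pulled out, m: 0 shut, 0.175 to 0.205 at the start. In the frame of drawer_floor the inner face of the front panel is at x = -0.085 and the cabinet's front edge at x = joint - 0.085, so the inside is open from above over a length equal to the joint value. It slides stiffly (about 10 N).
- lamp_edge (a point): Middle of the lower front edge (nearest the robot) of the light bar, 175 mm above the work surface.
- lamp: Light bar fixed over the open part of the drawer, 55 deep (x), 340 long (y), 22 high, underside 175 mm above the work surface; origin at its centre. An upright gripper cannot stand over rails lying below: it must lean 20 to 40 degrees, fingers pointing down and away from the robot, rails held level. Thin posts carry it, 160 mm either side of its middle and 110 mm further back.
- spool_mid (a point): Green solder spool, 56 diameter, 50 high, standing; point at its centre. Bystander.
- flux_mid (a point): Amber flux bottle with red cap, 44 diameter, 100 high, standing; point at its centre. Bystander.
- scanner_mid (a point): Black and yellow barcode scanner lying flat, about 155 long (x), 55 wide, 45 high; point near its middle, 22 mm up. Bystander.
- unit: White low cabinet that holds the drawer, fixed, 280 deep (x), 290 wide, top 88 mm above the work surface, underside of its top 80 mm. Origin on the work surface, 60 mm in front (robot side) of the middle of its front edge.
Things that resemble listed ones, but are neither listed nor needed, are in the scene too. Leave any red or turquoise look-alike of the part that bears rail_a_mid alone.

How it is judged:
By the outcome, as a careful person would: the job done as asked, in the order asked, and still so for the second after the job is handed in, with the robot touching nothing.
It also fails if it takes over 54 s, if anything falls off the work surface, if the arm or the gripper's body presses on something with over 40 N, if the wrist force passes 120 N, or if a joint passes its speed limit or range.

## Robot

A 6-joint arm with a two-finger parallel gripper is mounted at the origin on the work surface. World frame = base frame: x ahead of the robot, y to its left, z up, the work surface at z = 0. Lengths are in m, angles in rad, forces in N, time in s.
With the tool pointing down it reaches from about 0.35 to 0.975 m from the base axis. Payload 4.9 kg.
Tool frame: the origin (TCP) lies midway between the tips of the shut fingers; the grasp point (between the pads) lies 19 mm behind it; z points along the fingers, y is the direction in which the jaws open and shut (so a half turn about z gives the same grasp; the last joint's range is limited). The gripper opens to 85 mm and grips with 20 to 120 N. Pads are 22 mm wide; open, the fingers measure 114 mm over their backs; the gripper's body (76 mm by 85 mm) begins 54 mm behind the grasp point. The pads swing forward as they close: fully open they stand 13 mm farther back than shut.
Start: joints at [1.166, 0.053, 1.613, -0, 1.476, -0.119], TCP at [0.176, 0.6, 0.231] pointing down, gripper open.
Joint ranges: [-3.01, 3.01], [-1.01, 2.22], [0.06, 2.58], [-1.02, 4.17], [0.09, 2.62], [-3.14, 3.14]. Speed limits (rad/s): [2.57, 2.57, 3.14, 3.14, 3.14, 3.14].

## Interface

Orientations are given as a unit quaternion [w, x, y, z].
In Python, from plant import state, grab_frame, camera_params, job_done, boxes_of gives the robot as it stands.
- The arm moves only by the tool step_arm, never from a script. Its argument "steps" is a list of rows, each a list of 4 numbers: the shift along the tool's x, y, z in mm, then the turn about the tool's z in degrees. A call has 1 to 8 rows; each row shifts and turns the pose as measured when the row begins, along the tool's axes as they then stand; what a row does not reach is not made up. A row lasts 1/10 s, in which the tool goes at most 50 mm and 8.59 degrees, less where a joint would pass 70% of its speed; a pose out of reach is approached as far as the arm can. A call is refused whole if a number of a shift passes 50 or a number of a turn 8.59, either way. A call with a gripper value outside its range is refused whole. "claw" is the opening in per cent of the stroke, from 0 (shut) to 100 (fully open), set as the call begins (left out, the last holds). The fingers move at their own pace and stop on an object; the grip force is fixed at half the most. Time passes only in rows, so rows that do not move let the fingers close. It gives the time, the measured TCP pose, the force and the opening at its end, in the units of the state.
- state(): the state, without advancing time (a new reading comes with each control period).
- grab_frame(name): name is "scene" or "top" or "wrist"; returns (picture, depth): 480x640x3 uint8, red, green, blue; 480x640 float32, m along the optical axis (not along the pixel's ray), 0 where there is no reading.
- camera_params(name): a dict with "mtx" (3x3 intrinsics, pixels), "extrinsics" (4x4, takes a point from camera to world coordinates); the wrist camera has in their place "T_tool_cam" (4x4, takes a point from camera to tool coordinates, whose origin is the TCP and whose axes are the flange's). Camera axes: x right, y down, z forward; pixel columns grow to the right and rows downward; lengths in m; the calibration is good to about 2 mm. A picture is of the moment at which its call begins: read the wrist's pose just before it. camera_params takes no time and is no camera call.
- job_done(): hands the job in, once; it reports no verdict.
Trained networks look in the newest picture that a camera, given by its name, has taken for a name from the list of things; names that differ only in an ending like _2 or _b are one class to them, and where a whole thing is asked for, a point or a joint stands for the part that bears it (a point fixed in the world has none). Each returns a list of dicts, best first, with "p" (0 to 1); they miss things now and then, are a little off and sometimes report something else, mostly with a low value. They report only what shows in the picture. A call takes as long as a camera call. They do not tell look-alikes from the thing itself.
- boxes_of(camera, label): "box" ([left, top, width, height] in pixels, round what is visible of it).
The state is a dict: "time": time; "joint_pos": joint angles; "joint_vel": joint speeds; "joint_efforts": joint torques, N m; "tool_pos": TCP position; "tool_rot": TCP orientation; "contact_force": force on the tool from outside, world axes, zero at the start; "ft_torque": the same for the moment, N m; "gripper_width": opening from 0.0 (shut) to 1.0 (fully open).
Only numpy, scipy, OpenCV 4.12 (cv2) and the standard library are available. Lean on these libraries where they do the work, as an engineer would, in place of code of your own. Each camera call takes 0.05 s, during which the arm holds its last target. There are 200 camera calls.

## Working session

There is one attempt and no reset: what is moved stays moved. The work goes in short steps, Python scripts to look and compute and a tool call to move; the robot and the scene stay as the last step left them, time stands still between calls to the robot, and variables do not carry over. Pictures are saved under pics/ and viewed, about 8 in all and at most 12, crops included, and the job is handed in when it is done.

Besides the shell and the picture viewer there is one more tool, called after "Request:" in YAML: its name, and indented under it one key for each argument. step_arm: Moves the arm, as the interface text tells. Its arguments: {"type":"object","properties":{"steps":{"type":"array"},"claw":{"type":"number"}},"required":["steps"]}

```bash
ls; mkdir -p pics; cat > h.py <<'E'
import numpy as np, cv2, json
from plant import state, grab_frame, camera_params, job_done, boxes_of
from scipy.spatial.transform import Rotation as R
def T_tool(s):
    q=s["tool_rot"]; T=np.eye(4); T[:3,:3]=R.from_quat([q[1],q[2],q[3],q[0]]).as_matrix(); T[:3,3]=s["tool_pos"]; return T
def look(name):
    s=state(); im,d=grab_frame(name); p=camera_params(name)
    E=np.array(p["extrinsics"]) if name!="wrist" else T_tool(s)@np.array(p["T_tool_cam"])
    K=np.array(p["mtx"]); v,u=np.mgrid[:480,:640]
    P=np.stack([(u-K[0,2])/K[0,0]*d,(v-K[1,2])/K[1,1]*d,d],-1)
    W=P@E[:3,:3].T+E[:3,3]; W[d<=0]=np.nan
    return im,d,W,K,E
def save(fn,im): cv2.imwrite("pics/"+fn,cv2.cvtColor(im,cv2.COLOR_RGB2BGR))
E
python3 - <<'E'
from h import *
s=state(); print(s)
for n in ["scene","top"]:
    im,d,W,K,E=look(n); save(n+"1.png",im); np.savez(n+"1.npz",im=im,W=W,K=K,E=E)
    print(n,E.round(3).tolist())
    for l in ["rail_a_mid","stage","drawer","lamp","spool_mid","flux_mid","scanner_mid","unit"]:
        for b in boxes_of(n,l)[:3]:
            x,y,w,h=[int(t) for t in b["box"]]; c=W[min(max(y+h//2,0),479),min(max(x+w//2,0),639)]
            print(l,round(b["p"],2),[x,y,w,h],c.round(3))
E
```

```text
pics
{'time': 0.0, 'joint_pos': array([ 1.16597402e+00,  5.33534676e-02,  1.61429975e+00, -2.55993925e-05,
        1.47598410e+00, -1.19002224e-01]), 'joint_vel': array([-3.25320093e-04,  1.84708227e-04, -1.02131958e-04,  3.22122421e-05,
        6.09396731e-04, -3.79990905e-04]), 'joint_efforts': array([-1.07468024e-04, -3.93690848e+01, -3.70170164e+01, -3.38670634e-05,
        7.21293458e-03, -2.80431166e-06]), 'tool_pos': array([0.17597634, 0.59906619, 0.23006168]), 'tool_rot': array([-2.52404036e-04,  1.42422803e-01,  9.89805385e-01, -9.90766123e-04]), 'contact_force': array([ 0.30862357,  0.44085986, -0.65850093]), 'ft_torque': array([0.02936071, 0.00777669, 0.00080384]), 'gripper_width': 1.0001439921150725}
scene [[-0.591, 0.59, -0.55, 1.115], [0.807, 0.428, -0.407, 0.529], [-0.005, -0.684, -0.729, 0.86], [0.0, 0.0, 0.0, 1.0]]
rail_a_mid 0.96 [331, 271, 56, 46] [0.586 0.241 0.086]
rail_a_mid 0.85 [435, 338, 73, 32] [0.546 0.479 0.035]
rail_a_mid 0.79 [348, 202, 42, 39] [0.337 0.115 0.028]
stage 0.79 [276, 244, 162, 140] [0.618 0.258 0.067]
stage 0.52 [103, 126, 143, 149] [ 0.558
[... 468 characters left out ...]
_mid 0.97 [252, 220, 26, 62] [0.575 0.241 0.089]
rail_a_mid 0.92 [147, 245, 41, 51] [0.539 0.48  0.039]
rail_a_mid 0.9 [206, 354, 56, 22] [0.315 0.318 0.038]
stage 0.96 [211, 176, 105, 137] [0.596 0.249 0.055]
drawer 0.62 [413, 229, 127, 97] [ 0.515 -0.263  0.01 ]
lamp 0.73 [403, 189, 175, 75] [ 0.627 -0.278  0.086]
lamp 0.31 [413, 229, 123, 94] [ 0.517 -0.258  0.012]
spool_mid 0.73 [355, 197, 21, 27] [0.676 0.005 0.049]
spool_mid 0.36 [403, 189, 176, 76] [ 0.624 -0.279  0.09 ]
flux_mid 0.91 [349, 148, 20, 22] [0.793 0.019 0.079]
flux_mid 0.66 [254, 220, 24, 61] [0.578 0.239 0.084]
scanner_mid 0.7 [357, 272, 27, 67] [ 0.45  -0.002  0.044]
unit 0.78 [410, 113, 168, 215] [ 0.64  -0.287  0.091]
```

```bash
python3 - <<'E'
from h import *
a=np.load("scene1.npz")["im"]; b=np.load("top1.npz")["im"]
save("v1.png",cv2.resize(b,(800,600),interpolation=cv2.INTER_CUBIC)); 
Z=np.load("top1.npz"); W=Z["W"]; im=Z["im"]
# rails on stage
def blob(m):
    n,l,st,c=cv2.connectedComponentsWithStats(m.astype(np.uint8)); return [(l==i,st[i]) for i in range(1,n) if st[i,4]>40]
m=(W[...,2]>0.072)&(W[...,2]<0.1)&(abs(W[...,0]-.58)<.14)&(abs(W[...,1]-.24)<.12)
for k,st in blob(m):
    r=cv2.minAreaRect(W[k][:,:2].astype(np.float32)*1000); print("rails",st,r,np.nanmedian(W[k][:,2]))
# lamp
m=(W[...,2]>0.18)&(W[...,2]<0.23)&(W[...,1]<0)
for k,st in blob(m):
    r=cv2.minAreaRect(W[k][:,:2].astype(np.float32)*1000); print("lamp",st,r,np.nanmedian(W[k][:,2]))
m=(W[...,2]>0.08)&(W[...,2]<0.1)&(W[...,1]<-.05)
for k,st in blob(m):
    r=cv2.minAreaRect(W[k][:,:2].astype(np.float32)*1000); print("unit",st,r,np.nanmedian(W[k][:,2]))
m=(W[...,2]>0.003)&(W[...,2]<0.07)&(W[...,1]<-.08)&(W[...,0]<.66)
for k,st in blob(m):
    r=cv2.minAreaRect(W[k][:,:2].astype(np.float32)*1000); print("drawer",st,r,np.nanmedian(W[k][:,2]))
E
```

```text
rails [ 243  220   35   62 1015] ((578.3271484375, 252.19515991210938), (40.92821502685547, 139.97230529785156), 72.32608795166016) 0.08518104626422551
lamp [ 415  191  166   76 4890] ((606.0972290039062, -259.9263916015625), (340.32958984375, 143.93179321289062), 86.22108459472656) 0.1969596632362539
unit [  420   112   127   124 13307] ((754.7789916992188, -270.25128173828125), (291.7063903808594, 282.32147216796875), 86.40390014648438) 0.08855168186728557
drawer [412 215   7  21  84] ((640.2581176757812, -116.37015533447266), (39.31199645996094, 6.161122798919678), 1.777641773223877) 0.035154356094648676
drawer [424 229 119   9 319] ((620.3309936523438, -280.9798583984375), (291.1524658203125, 12.674071311950684), 85.7965087890625) 0.013426403754943195
drawer [ 413  259  124   72 6804] ((471.85125732421875, -258.1424560546875), (298.0564270019531, 164.24078369140625), 86.39774322509766) 0.013115827996823093
```

View pics/v1.png

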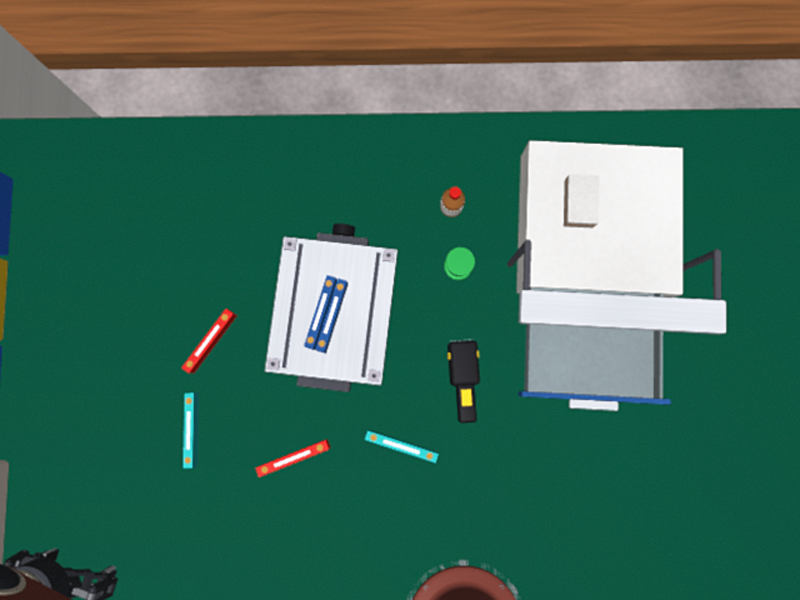

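View pics/scene1.png

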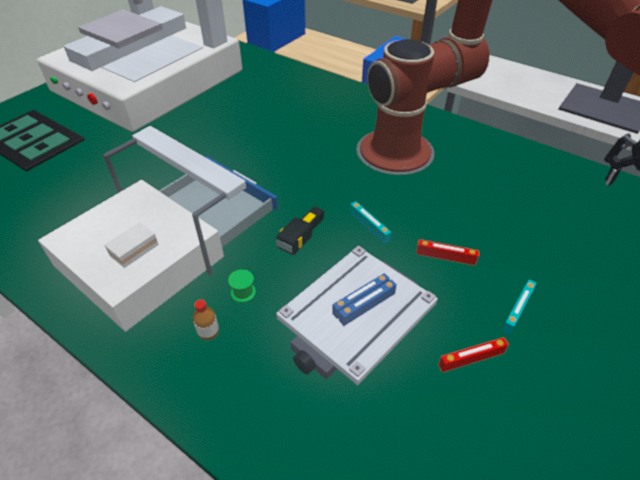

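The top view shows the blue pair at about (325,314) on the stage, the light bar at (622,312) and the open drawer at (595,360). I measured the rails at (0.578, 0.252) with yaw −17.7°, and the drawer unit's yaw at −3.6°. I'll move over the rails now and refine the drawer and lamp numbers in the same turn.

Request:
step_arm:
  steps:
    - [-48,-22,0,0]
    - [-48,-22,0,0]
    - [-48,-22,0,0]
    - [-48,-22,0,0]
    - [-48,-22,0,0]
    - [-48,-22,0,0]
    - [-48,-22,0,0]
    - [-48,-22,0,0]
  claw: 100

```text
time: 1.7
tool_pos: [0.4805, 0.3375, 0.2321]
tool_rot: [0.001, 0.136, 0.991, 0.002]
contact_force: [0.3, 0.8, 1.2]
gripper_width: 1.0
```

```bash
cat >> h.py <<'E'
def goal(p,yaw_x=None,s=None):
    "mm shift in tool axes to world point p"
    s=s or state(); T=T_tool(s); d=T[:3,:3].T@(np.array(p)-T[:3,3])*1000
    return d.round(1), np.linalg.norm(d).round(1)
def rep(s=None):
    s=s or state(); T=T_tool(s); z=T[:3,2]; x=T[:3,0]; y=T[:3,1]
    print("t",round(s["time"],2),"tcp",T[:3,3].round(4),"lean",np.degrees(np.arccos(-z[2])).round(2),"leanaz",np.degrees(np.arctan2(z[1],z[0])).round(1),
     "yaw(-x)",np.degrees(np.arctan2(-x[1],-x[0])).round(2),"y tilt",np.degrees(np.arcsin(y[2])).round(2),"F",np.round(s["contact_force"],1),"grip",round(s["gripper_width"],3),"q",np.round(s["joint_pos"],2))
E
python3 - <<'E'
from h import *
rep(); print(goal([.578,.252,.23]))
Z=np.load("top1.npz"); W=Z["W"]
X=W.reshape(-1,3); ok=np.isfinite(X[:,0])
m=ok&(X[:,2]>.19)&(X[:,2]<.205)&(X[:,1]<-.05)&(X[:,0]<.61)
print("lamp",m.sum(),cv2.minAreaRect(X[m][:,:2].astype(np.float32)*1000),np.median(X[m][:,2]))
# unit frame
yaw=np.radians(-3.6); e=np.array([np.cos(yaw),np.sin(yaw)]); n=np.array([-e[1],e[0]])
O=np.array([.615,-.2615])
for nm,lo,hi in (("panel",.047,.060),("handle",.02,.046)):
    m=ok&(X[:,2]>lo)&(X[:,2]<hi)&(X[:,1]<-.08)&(X[:,0]<.45)
    r=(X[m][:,:2]-O); print(nm,m.sum(),np.percentile(r@e,[1,50,99]).round(4),np.percentile(r@n,[1,50,99]).round(4))
m=ok&(X[:,2]>.008)&(X[:,2]<.017)&(X[:,1]<-.08)&(X[:,0]<.62)&(X[:,0]>.38)
r=(X[m][:,:2]-O); print("floor",m.sum(),np.percentile(r@e,[1,50,99]).round(4),np.percentile(r@n,[1,50,99]).round(4),np.median(X[m][:,2]))
m=ok&(X[:,2]>.083)&(X[:,2]<.094)&(X[:,1]<-.08)&(X[:,0]<.95)&(X[:,0]>.55)
r=(X[m][:,:2]-O); print("cab",m.sum(),np.percentile(r@e,[.5,50,99.5]).round(4),np.percentile(r@n,[.5,50,99.5]).round(4))
im,d,W,K,E=look("wrist"); save("w1.png",im)
E
```

```text
t 1.7 tcp [0.4805 0.3375 0.2321] lean 0.28 leanaz 61.8 yaw(-x) -15.64 y tilt 0.27 F [0.3 0.8 1.2] grip 1.0 q [ 0.48 -0.04  1.7   0.    1.47 -0.81]
(array([-116.9,  -56.1,    2. ]), np.float64(129.7))
lamp 4389 ((569.8588256835938, -256.9373779296875), (341.0031433105469, 84.55894470214844), 89.09953308105469) 0.19725363091487047
panel 513 [-0.202  -0.1971 -0.1919] [-0.1318  0.0014  0.1354]
handle 389 [-0.2178 -0.2064 -0.1593] [-0.1235 -0.0042  0.1386]
floor 5064 [-0.1904 -0.1261  0.0064] [-0.1189 -0.0048  0.1147] 0.012354728428682016
cab 13041 [0.0004 0.1285 0.2778] [-0.1431 -0.0125  0.1443]
```

Request:
step_arm:
  steps:
    - [-40,-19,0,-1]
    - [-40,-19,0,-1]
    - [-36,-18,0,0]
    - [0,0,0,0]

```text
time: 2.15
tool_pos: [0.5855, 0.2455, 0.2329]
tool_rot: [0.004, 0.123, 0.992, 0.001]
contact_force: [-0.5, 0.4, 0.2]
gripper_width: 1.002
```

```bash
python3 - <<'E'
from h import *
rep(); im,d,W,K,E=look("wrist"); save("w2.png",im)
for b in boxes_of("wrist","rail_a_mid"): print(b)
hsv=cv2.cvtColor(im,cv2.COLOR_RGB2HSV)
m=(W[...,2]>.077)&(W[...,2]<.092)&(abs(W[...,0]-.58)<.12)&(abs(W[...,1]-.25)<.1)
n,l,st,c=cv2.connectedComponentsWithStats(m.astype(np.uint8))
for i in range(1,n):
    if st[i,4]>300: print(st[i],cv2.minAreaRect(W[l==i][:,:2].astype(np.float32)*1000),np.median(W[l==i][:,2]))
k=W[m]; print(cv2.minAreaRect(k[:,:2].astype(np.float32)*1000))
print("rail c ->",goal([.578,.252,.2]))
E
```

```text
t 2.15 tcp [0.5855 0.2455 0.2329] lean 0.42 leanaz 5.4 yaw(-x) -14.14 y tilt 0.14 F [-0.5  0.4  0.2] grip 1.002 q [ 0.28  0.07  1.59 -0.    1.47 -1.04]
{'box': [491.9, 5.5, 115.5, 163.2], 'p': 0.96}
{'box': [293.1, 121.7, 28.2, 164.7], 'p': 0.84}
[ 296  123   29  162 3395] ((572.4049072265625, 239.88900756835938), (18.022319793701172, 139.76449584960938), 72.44307708740234) 0.08373030495536943
[ 320  125   33  161 3400] ((579.04736328125, 260.8504333496094), (18.1016845703125, 139.7059783935547), 72.38312530517578) 0.08370398468908632
((575.7348022460938, 250.41357421875), (40.09986114501953, 139.76449584960938), 72.44307708740234)
rail c -> (array([ 5.9,  2.3, 32.8]), np.float64(33.4))
```

View pics/w2.png

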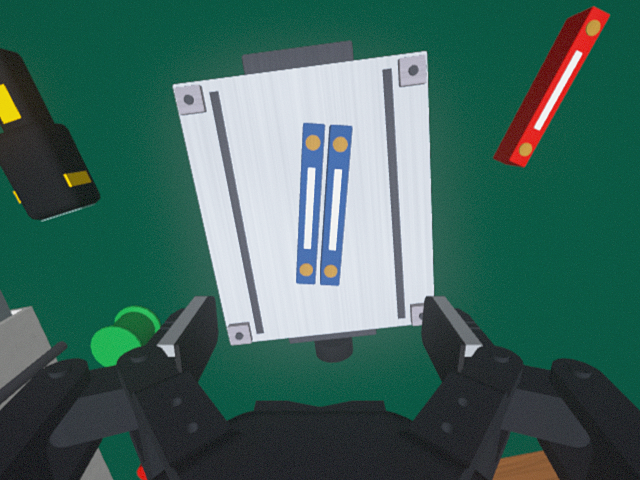

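The wrist view shows both blue rails at (310,203) and (337,205), between the open fingers' sides. The pair's centre measures (0.5757, 0.2504), yaw −17.6°, top at 0.084, which fits the given sizes. I'll turn the pair on the stage to the drawer's direction with an upright grip, then grip it again with a lean.

Request:
step_arm:
  steps:
    - [5,1,10,3.5]
    - [5,1,40,0]
    - [0,0,45,0]
    - [0,0,45,0]
    - [0,0,20,0]
    - [0,0,0,0]

```text
time: 2.85
tool_pos: [0.57, 0.2626, 0.072]
tool_rot: [0.005, 0.148, 0.989, 0.004]
contact_force: [-0.8, 0.1, -0.3]
gripper_width: 0.999
```

```bash
python3 - <<'E'
from h import *
rep(); print(goal([.5757,.2504,.053]))
E
```

```text
t 2.85 tcp [0.57   0.2626 0.072 ] lean 0.73 leanaz 31.9 yaw(-x) -17.04 y tilt 0.55 F [-0.8  0.1 -0.3] grip 0.999 q [ 0.31  0.2   1.74  0.    1.2  -0.96]
(array([ -8.8, -10.2,  18.9]), np.float64(23.2))
```

Request:
step_arm:
  steps:
    - [-5,-6,6,0.5]
    - [-4,-4,6,0]
    - [0,0,6,0]
    - [0,0,0,0]

```text
time: 3.25
tool_pos: [0.5773, 0.2524, 0.0575]
tool_rot: [0.008, 0.151, 0.988, 0.006]
contact_force: [-0.2, -0.2, -0.5]
gripper_width: 1.0
```

```bash
python3 - <<'E'
from h import *
rep(); print(goal([.5757,.2504,.053]))
E
```

```text
t 3.25 tcp [0.5773 0.2524 0.0575] lean 1.09 leanaz 27.8 yaw(-x) -17.41 y tilt 0.78 F [-0.2 -0.2 -0.5] grip 1.0 q [ 0.29  0.21  1.74  0.    1.17 -0.98]
(array([ 1. , -2.4,  4.4]), np.float64(5.1))
```

Request:
step_arm:
  steps:
    - [1,-2.4,3,0]
    - [0,0,0,0]
    - [0,0,0,0]
    - [0,0,0,0]
    - [0,0,0,0]
    - [0,0,0,0]
    - [0,0,0,0]
  claw: 20

```text
time: 3.95
tool_pos: [0.5776, 0.2505, 0.0571]
tool_rot: [0.01, 0.152, 0.988, 0.007]
contact_force: [0.4, -0.1, -0.2]
gripper_width: 0.408
```

```bash
python3 - <<'E'
from h import *
rep()
E
```

```text
t 3.95 tcp [0.5776 0.2505 0.0571] lean 1.37 leanaz 25.4 yaw(-x) -17.45 y tilt 0.93 F [ 0.4 -0.1 -0.2] grip 0.408 q [ 0.29  0.21  1.75  0.    1.16 -0.98]
```

Both rails are held: the opening of 0.41 is about 35 mm, so the pair is pressed together. Next I'll turn the pair to the drawer's direction.

Request:
step_arm:
  steps:
    - [0,0,-3,0]
    - [0,0,0,-5]
    - [0,0,0,-5]
    - [0,0,0,-4]
    - [0,0,0,0]

```text
time: 4.45
tool_pos: [0.5746, 0.2498, 0.0571]
tool_rot: [0.007, 0.025, 1.0, 0.004]
contact_force: [0.2, 0.6, -0.8]
gripper_width: 0.412
```

```bash
python3 - <<'E'
from h import *
rep()
E
```

```text
t 4.45 tcp [0.5746 0.2498 0.0571] lean 0.98 leanaz 28.8 yaw(-x) -2.91 y tilt 0.52 F [ 0.2  0.6 -0.8] grip 0.412 q [ 0.29  0.21  1.75  0.    1.17 -1.23]
```

Request:
step_arm:
  steps:
    - [0,0,0,0]
    - [0,0,0,0]
    - [0,0,0,0]
    - [0,0,0,0]
    - [0,0,-30,0]
    - [0,0,-50,0]
    - [0,0,-50,0]
    - [0,0,-50,0]
  claw: 100

```text
time: 5.25
tool_pos: [0.567, 0.2468, 0.2321]
tool_rot: [-0.002, 0.028, 1.0, 0.002]
contact_force: [1.2, 0.3, 0.9]
gripper_width: 1.0
```

Request:
step_arm:
  steps:
    - [-40,-30,-20,0]
    - [-40,-30,-20,0]
    - [-40,-30,0,0]
    - [-40,-40,0,0]
    - [-40,-40,0,0]
    - [-40,-40,0,0]
    - [-40,-40,0,0]
    - [-40,-40,0,0]

```text
time: 6.05
tool_pos: [0.8468, -0.0251, 0.2882]
tool_rot: [0.012, 0.024, 1.0, 0.005]
contact_force: [0.8, 0.7, 0.5]
gripper_width: 1.0
```

```bash
python3 - <<'E'
from h import *
rep()
E
```

```text
t 6.05 tcp [ 0.8468 -0.0251  0.2882] lean 1.46 leanaz 23.8 yaw(-x) -2.73 y tilt 0.65 F [0.8 0.7 0.5] grip 1.0 q [-0.12  0.55  0.93  0.01  1.65 -1.64]
```

Now I'll reach outward past the arm's limit, along azimuth of about −3°, to see whether that makes the tool lean.

Request:
step_arm:
  steps:
    - [-50,-5,0,0]
    - [-50,-5,0,0]
    - [-50,0,0,0]
    - [-50,0,0,0]

```text
time: 6.45
tool_pos: [0.9967, -0.0508, 0.2877]
tool_rot: [0.02, 0.028, 0.999, 0.005]
contact_force: [2.2, -0.6, 1.3]
gripper_width: 0.997
```

```bash
python3 - <<'E'
from h import *
rep()
E
```

```text
t 6.45 tcp [ 0.9967 -0.0508  0.2877] lean 2.34 leanaz 11.3 yaw(-x) -3.27 y tilt 0.59 F [ 2.2 -0.6  1.3] grip 0.997 q [-0.13  1.12  0.06  0.01  1.92 -1.64]
```

Request:
step_arm:
  steps:
    - [-50,0,0,0]
    - [-50,0,0,0]
    - [-50,0,0,0]
    - [-50,0,0,0]

```text
time: 6.85
tool_pos: [1.04, -0.0548, 0.2233]
tool_rot: [0.062, 0.03, 0.998, 0.005]
contact_force: [0.6, -0.2, 0.2]
gripper_width: 0.998
```

```bash
python3 - <<'E'
from h import *
rep()
E
```

```text
t 6.85 tcp [ 1.04   -0.0548  0.2233] lean 7.11 leanaz 2.9 yaw(-x) -3.5 y tilt 0.78 F [ 0.6 -0.2  0.2] grip 0.998 q [-0.13  1.19  0.06  0.02  1.77 -1.63]
```

Reaching past the limit does lean the tool outward, now 7°. I'll continue with some upward shift to hold the height.

Request:
step_arm:
  steps:
    - [-50,0,-30,0]
    - [-50,0,-30,0]
    - [-50,0,-30,0]
    - [-50,0,-30,0]
    - [-50,0,-30,0]
    - [-50,0,-30,0]

```text
time: 7.45
tool_pos: [1.0467, -0.0587, 0.3574]
tool_rot: [0.148, 0.031, 0.988, 0.003]
contact_force: [0.1, -0.9, 0.7]
gripper_width: 1.002
```

```bash
python3 - <<'E'
from h import *
rep()
E
```

```text
t 7.45 tcp [ 1.0467 -0.0587  0.3574] lean 17.08 leanaz -0.6 yaw(-x) -3.7 y tilt 0.86 F [ 0.1 -0.9  0.7] grip 1.002 q [-0.14  1.06  0.05  0.04  1.73 -1.63]
```

```bash
python3 - <<'E'
from h import *
s=state(); print(s["joint_pos"],s["joint_vel"])
E
```

```text
[-0.1367039   1.06460258  0.05498746  0.03735243  1.7259734  -1.63409375] [-0.01137166 -0.23216299  0.00117479  0.02345757 -0.08071382  0.00086502]
```

Request:
step_arm:
  steps:
    - [-30,2,-5,0]
    - [-30,2,-5,0]
    - [-30,2,-5,0]

```text
time: 7.75
tool_pos: [1.0579, -0.0542, 0.3819]
tool_rot: [0.183, 0.031, 0.983, 0.002]
contact_force: [-0.2, -0.4, -0.4]
gripper_width: 0.998
```

```bash
python3 - <<'E'
from h import *
rep(); s=state(); print(s["joint_pos"][2])
E
```

```text
t 7.75 tcp [ 1.0579 -0.0542  0.3819] lean 21.06 leanaz -1.2 yaw(-x) -3.76 y tilt 0.86 F [-0.2 -0.4 -0.4] grip 0.998 q [-0.13  1.05  0.06  0.04  1.68 -1.63]
0.05507053105393
```

Request:
step_arm:
  steps:
    - [-30,-5,0,0]
    - [-30,-5,0,0]
    - [-30,-5,0,0]
    - [-30,-5,0,0]

```text
time: 8.15
tool_pos: [1.0777, -0.0755, 0.387]
tool_rot: [0.22, 0.03, 0.975, 0.001]
contact_force: [0.2, -0.8, 0.2]
gripper_width: 1.006
```

```bash
python3 - <<'E'
from h import *
rep(); s=state(); print(s["joint_pos"][2]); print(goal([.75,.02,.33]))
E
```

```text
t 8.15 tcp [ 1.0777 -0.0755  0.387 ] lean 25.47 leanaz -1.6 yaw(-x) -3.78 y tilt 0.86 F [ 0.2 -0.8  0.2] grip 1.006 q [-0.15  1.05  0.06  0.05  1.6  -1.65]
0.056193525149641946
(array([325.4,  75.3, -90.5]), np.float64(346.1))
```

Request:
step_arm:
  steps:
    - [40,20,-10,-0.9]
    - [40,20,-10,0]
    - [40,20,-10,0]
    - [40,20,-10,0]
    - [40,20,-8,0]
    - [40,20,-8,0]
    - [40,20,-8,0]
    - [40,20,-8,0]

```text
time: 8.95
tool_pos: [0.7938, 0.0811, 0.305]
tool_rot: [0.219, 0.032, 0.975, -0.001]
contact_force: [0.5, 0.2, -0.3]
gripper_width: 0.998
```

```bash
python3 - <<'E'
from h import *
rep(); print(goal([.53,.25,.22]))
E
```

```text
t 8.95 tcp [0.7938 0.0811 0.305 ] lean 25.29 leanaz -2.2 yaw(-x) -3.91 y tilt 0.67 F [ 0.5  0.2 -0.3] grip 0.998 q [ 0.02  0.16  1.42 -0.03  1.12 -1.48]
(array([284.7, 151. , -38.5]), np.float64(324.6))
```

Request:
step_arm:
  steps:
    - [40,22,-5,-1]
    - [40,22,-5,0]
    - [40,22,-5,0]
    - [40,22,-5,0]
    - [40,22,-5,0]
    - [40,20,-5,0]
    - [40,20,-5,0]
    - [0,0,0,0]

```text
time: 9.75
tool_pos: [0.52, 0.2487, 0.2106]
tool_rot: [0.22, 0.024, 0.975, -0.002]
contact_force: [1.0, -0.5, -0.4]
gripper_width: 1.001
```

```bash
cat > rails.py <<'E'
from h import *
def rails(fn,zt,c,r=(.12,.1),cam="wrist"):
    im,d,W,K,E=look(cam); save(fn,im)
    m=(abs(W[...,2]-zt)<.006)&(abs(W[...,0]-c[0])<r[0])&(abs(W[...,1]-c[1])<r[1])
    hsv=cv2.cvtColor(im,cv2.COLOR_RGB2HSV)
    k=W[m]
    n,l,st,_=cv2.connectedComponentsWithStats(m.astype(np.uint8))
    for i in range(1,n):
        if st[i,4]>200: print(st[i],cv2.minAreaRect(W[l==i][:,:2].astype(np.float32)*1000),np.median(W[l==i][:,2]))
    return im,W
E
python3 - <<'E'
from rails import *
rep(); rails("w3.png",.084,(.575,.25))
E
```

```text
t 9.75 tcp [0.52   0.2487 0.2106] lean 25.44 leanaz -1.9 yaw(-x) -2.91 y tilt 0.37 F [ 1.  -0.5 -0.4] grip 1.001 q [ 0.41 -0.29  2.01 -0.22  1.03 -1.04]
[ 298  136   52  140 6199] ((572.1536865234375, 249.7648162841797), (36.115379333496094, 139.905029296875), 87.0142822265625) 0.08384258913965459
```

View pics/w3.png

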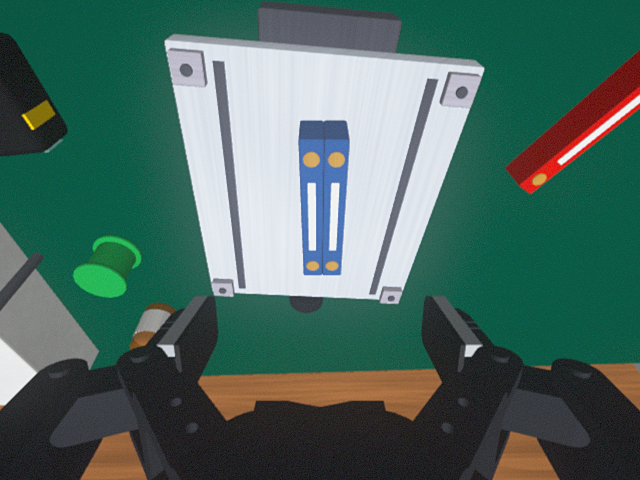

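The pair is now tight together: centre (0.572, 0.250), yaw −3.0°, seen at (324,210), centred between the leaned fingers. Going down.

Request:
step_arm:
  steps:
    - [4,0.5,40,0]
    - [4,0.5,40,0]
    - [4,0.5,40,0]
    - [2,0.5,20,0]
    - [0,0,0,0]

```text
time: 10.3
tool_pos: [0.5825, 0.2479, 0.0855]
tool_rot: [0.23, 0.027, 0.973, 0.001]
contact_force: [0.2, 0.3, 0.4]
gripper_width: 1.002
```

```bash
python3 - <<'E'
from h import *
rep(); print(goal([.575,.2496,.056]))
E
```

```text
t 10.3 tcp [0.5825 0.2479 0.0855] lean 26.64 leanaz -1.4 yaw(-x) -3.34 y tilt 0.79 F [0.2 0.3 0.4] grip 1.002 q [ 0.36 -0.01  1.99 -0.25  0.74 -1.01]
(array([20. ,  0.9, 23. ]), np.float64(30.5))
```

Request:
step_arm:
  steps:
    - [10,0.5,11,-0.5]
    - [8,0.5,9,-0.4]
    - [2,0,3,0]
    - [0,0,0,0]

```text
time: 10.7
tool_pos: [0.5778, 0.2491, 0.058]
tool_rot: [0.233, 0.02, 0.972, -0.0]
contact_force: [-0.2, -0.6, -0.0]
gripper_width: 1.001
```

```bash
python3 - <<'E'
from h import *
rep(); print(goal([.575,.2496,.056]))
E
```

```text
t 10.7 tcp [0.5778 0.2491 0.058 ] lean 26.98 leanaz -1.3 yaw(-x) -2.44 y tilt 0.48 F [-0.2 -0.6 -0. ] grip 1.001 q [ 0.37  0.02  2.01 -0.27  0.69 -0.99]
(array([3.4, 0.3, 0.5]), np.float64(3.5))
```

Request:
step_arm:
  steps:
    - [2,0.3,0.5,0]
    - [0,0,0,0]
    - [0,0,0,0]
    - [0,0,0,0]
    - [0,0,0,0]
    - [0,0,0,0]
    - [0,0,0,0]
    - [0,0,0,0]
  claw: 10

```text
time: 11.5
tool_pos: [0.577, 0.2505, 0.0597]
tool_rot: [0.235, 0.019, 0.972, 0.0]
contact_force: [0.1, -0.4, -0.1]
gripper_width: 0.409
```

```bash
python3 - <<'E'
from h import *
rep()
E
```

```text
t 11.5 tcp [0.577  0.2505 0.0597] lean 27.2 leanaz -1.0 yaw(-x) -2.44 y tilt 0.57 F [ 0.1 -0.4 -0.1] grip 0.409 q [ 0.37  0.01  2.02 -0.28  0.69 -0.99]
```

Both rails are gripped at lean 27.2°, yaw −2.4°, opening 0.409. I'll lift slowly and check.

Request:
step_arm:
  steps:
    - [-5,0,-10,0]
    - [-10,0,-20,0]
    - [-15,0,-30,0]
    - [-15,0,-30,0]
    - [0,0,0,0]

```text
time: 12.0
tool_pos: [0.5713, 0.2479, 0.1579]
tool_rot: [0.228, 0.019, 0.973, -0.002]
contact_force: [-0.3, 0.4, -2.2]
gripper_width: 0.411
```

```bash
python3 - <<'E'
from rails import *
rep(); print(goal([.455,-.02,.14]));im,W=rails("w4.png",.17,(.58,.25),cam="scene")
E
```

```text
t 12.0 tcp [0.5713 0.2479 0.1579] lean 26.39 leanaz -1.6 yaw(-x) -2.35 y tilt 0.31 F [-0.3  0.4 -2.2] grip 0.411 q [ 0.37 -0.13  1.97 -0.22  0.89 -1.06]
(array([ 102.2, -272.2,  -32.3]), np.float64(292.6))
```

Request:
step_arm:
  steps:
    - [10,-25,-3,0]
    - [14,-38,-4,0]
    - [14,-38,-4,0]
    - [14,-38,-4,0]
    - [14,-38,-4,0]
    - [14,-38,-4,0]
    - [14,-38,-4,0]
    - [8,-20,-2,0]

```text
time: 12.85
tool_pos: [0.4378, -0.027, 0.1102]
tool_rot: [0.207, 0.015, 0.978, -0.003]
contact_force: [-0.3, 0.3, -3.9]
gripper_width: 0.41
```

```bash
python3 - <<'E'
from rails import *
rep(); print(goal([.45,-.25,.11])); im,d,W,K,E=look("wrist"); save("w5.png",im)
E
```

```text
t 12.85 tcp [ 0.4378 -0.027   0.1102] lean 23.95 leanaz -1.7 yaw(-x) -1.75 y tilt 0.03 F [-0.3  0.3 -3.9] grip 0.41 q [-0.3  -0.67  2.43  0.13  0.99 -1.89]
(array([ -17.3, -222.5,    7.8]), np.float64(223.3))
```

View pics/w5.png

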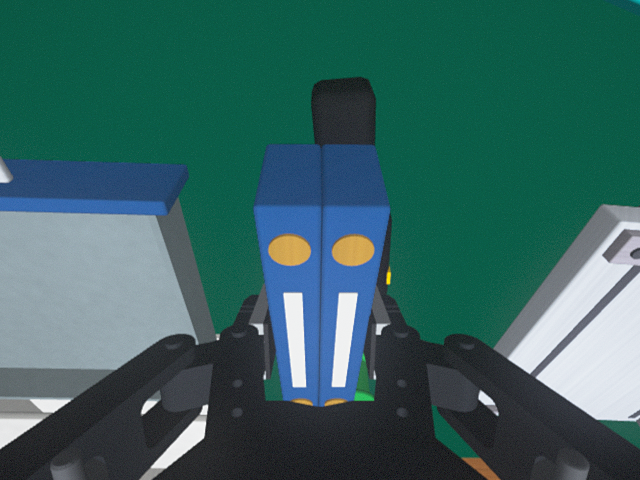

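The wrist view shows both blue rails held side by side at (320,300), the scanner below them, and the drawer on the left. Moving over in front of the drawer.

Request:
step_arm:
  steps:
    - [-2,-25,0,0.5]
    - [-2,-38,1,0.5]
    - [-2,-38,1,0.5]
    - [-2,-38,1,0.3]
    - [-2,-38,1,0]
    - [-2,-25,1,0]
    - [0,-15,0,0]
    - [0,0,0,0]

```text
time: 13.7
tool_pos: [0.4239, -0.2491, 0.0825]
tool_rot: [0.191, 0.036, 0.981, 0.006]
contact_force: [0.4, 0.6, -4.2]
gripper_width: 0.411
```

```bash
python3 - <<'E'
from rails import *
rep(); print(goal([.515,-.253,.10]))
im,d,W,K,E=look("wrist"); save("w6.png",im)
im,d,W,K,E=look("scene"); save("s6.png",cv2.resize(im[90:330,20:340],(800,600)))
im,d,W,K,E=look("top"); save("t6.png",cv2.resize(im[150:345,380:640],(800,600)))
E
```

```text
t 13.7 tcp [ 0.4239 -0.2491  0.0825] lean 22.06 leanaz -0.2 yaw(-x) -4.49 y tilt 1.51 F [ 0.4  0.6 -4.2] grip 0.411 q [-0.85 -0.34  2.26  0.34  0.99 -2.5 ]
(array([-91.1,   2.7,  18. ]), np.float64(92.9))
```

View pics/s6.png

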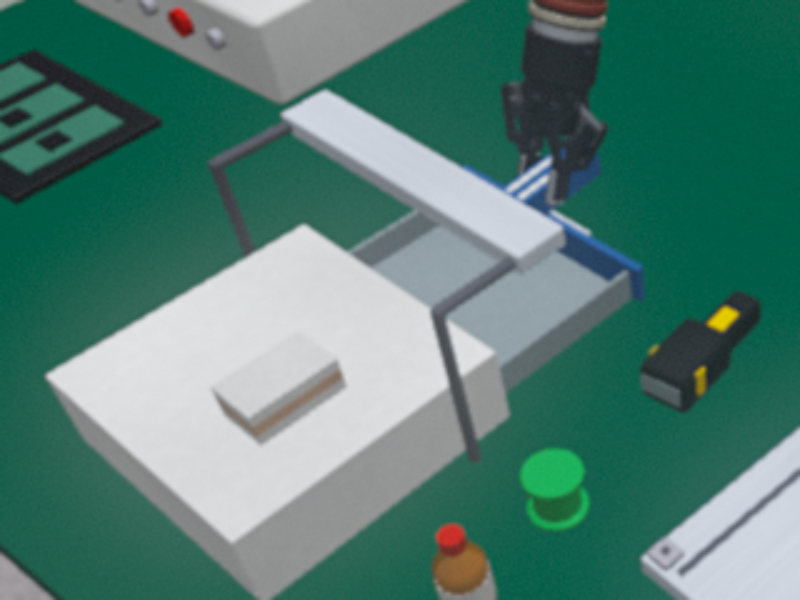

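The scene view shows the pair held over the front panel at (550,180), clear of the light bar. The lean has fallen to 22.1°, so the far end of the rails sits low. I'll test whether it recovers while holding still and rising a little.

Request:
step_arm:
  steps:
    - [-4,0,-9,0]
    - [0,0,0,0]
    - [0,0,0,0]
    - [0,0,0,0]
    - [0,0,0,0]
    - [0,0,0,0]
    - [0,0,0,0]
    - [0,0,0,0]

```text
time: 14.65
tool_pos: [0.425, -0.2433, 0.0933]
tool_rot: [0.192, 0.032, 0.981, 0.007]
contact_force: [1.0, 0.5, -4.2]
gripper_width: 0.411
```

```bash
python3 - <<'E'
from rails import *
rep()
Z=np.load("top1.npz"); W=Z["W"].reshape(-1,3)
m=np.isfinite(W[:,0])&(W[:,2]>.192)&(W[:,2]<.203)&(W[:,1]<-.05)&(W[:,0]<.6)
X=W[m]
for y in np.arange(-.42,-.08,.06):
    k=X[abs(X[:,1]-y)<.02]; print(y.round(2),k[:,0].min().round(4),k[:,0].max().round(4))
E
```

```text
t 14.65 tcp [ 0.425  -0.2433  0.0933] lean 22.11 leanaz 0.4 yaw(-x) -4.0 y tilt 1.52 F [ 1.   0.5 -4.2] grip 0.411 q [-0.84 -0.37  2.26  0.34  1.01 -2.49]
-0.42 0.525 0.5993
-0.36 0.5279 0.5831
-0.3 0.5306 0.5882
-0.24 0.5353 0.5907
-0.18 0.5385 0.5957
-0.12 0.543 0.5986
```

The lamp's front edge measures x = 0.5345 at mid-drawer, so the body stays about 25 mm clear at this lean. I'll enter low under the bar.

Request:
step_arm:
  steps:
    - [-10,-1,6,0]
    - [-18,-1,11,0]
    - [-18,-1,11,0]
    - [-14,-1,8,0]
    - [0,0,0,0]

```text
time: 15.15
tool_pos: [0.4959, -0.252, 0.0817]
tool_rot: [0.192, 0.032, 0.981, 0.007]
contact_force: [-0.4, -0.3, -3.8]
gripper_width: 0.411
```

```bash
python3 - <<'E'
from rails import *
rep(); print(goal([.513,-.253,.025]))
im,d,W,K,E=look("wrist"); save("w7.png",im)
# rail top plane in hand
hsv=cv2.cvtColor(im,cv2.COLOR_RGB2HSV)
m=(W[...,2]>.08)&(W[...,2]<.125)&(abs(W[...,1]+.253)<.018)&(W[...,0]<.56)&(hsv[...,0]>100)&(hsv[...,0]<125)&(hsv[...,1]>100)&(hsv[...,2]>100)
P=W[m]; c=P.mean(0); u,s_,v=np.linalg.svd(P-c,full_matrices=False); n=v[2]*np.sign(v[2,2]); print(m.sum(),c,n,P.min(0),P.max(0))
E
```

```text
t 15.15 tcp [ 0.4959 -0.252   0.0817] lean 22.11 leanaz 0.2 yaw(-x) -4.11 y tilt 1.52 F [-0.4 -0.3 -3.8] grip 0.411 q [-0.73 -0.16  2.12  0.32  0.92 -2.4 ]
(array([ 5.4, -1.4, 58.9]), np.float64(59.2))
19833 [ 0.45167238 -0.25150658  0.10489878] [-0.02883599  0.00526236  0.9995703 ] [ 0.4198599  -0.27099368  0.0800041 ] [ 0.55494088 -0.23500117  0.11347424]
```

View pics/w7.png

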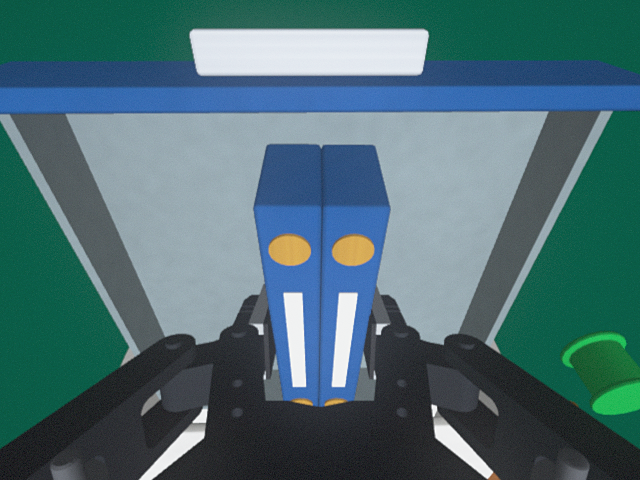

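```bash
python3 - <<'E'
from rails import *
im,d,W,K,E=look("wrist")
R_=W[212:370,268:378].reshape(-1,3); R_=R_[np.isfinite(R_[:,0])&(R_[:,2]>.07)]
c=np.median(R_,0); 
for _ in range(3):
    A=np.c_[R_[:,:2]-c[:2],np.ones(len(R_))]; k=np.linalg.lstsq(A,R_[:,2],rcond=None)[0]; r=R_[:,2]-A@k; R_=R_[abs(r)<.003]
print(len(R_),c,"slope x,y deg",np.degrees(np.arctan(k[:2])),R_[:,0].min(),R_[:,0].max())
for v in (150,175,200,215,250,300,350,390): print(v,W[v,300].round(4),W[v,340].round(4))
print("panel",[W[v,320].round(4) for v in (75,90,100,108,116,130)])
print("side L",[W[150,u].round(4) for u in (60,90,110,130,500,520,540,560)])
E
```

```text
16363 [ 0.45729289 -0.24957575  0.10923686] slope x,y deg [-5.17862613  1.47244119] 0.4236271725045943 0.5148390431088896
150 [ 0.4206 -0.2538  0.0828] [ 0.4213 -0.2412  0.0834]
175 [ 0.4221 -0.2537  0.0965] [ 0.4224 -0.2422  0.0975]
200 [ 0.4233 -0.2536  0.1081] [ 0.4239 -0.2431  0.1084]
215 [ 0.4257 -0.2538  0.1116] [ 0.4264 -0.2434  0.1118]
250 [ 0.4379 -0.2549  0.1112] [ 0.4392 -0.2436  0.1108]
300 [ 0.461  -0.2572  0.1092] [ 0.4627 -0.244   0.1088]
350 [ 0.4939 -0.2603  0.1059] [ 0.495  -0.2446  0.1062]
390 [ 0.5322 -0.264   0.1018] [ 0.5337 -0.2452  0.1021]
panel [array([ 0.4091, -0.2455,  0.0402]), array([ 0.4116, -0.246 ,  0.0516]), array([ 0.4147, -0.2462,  0.053 ]), array([ 0.4177, -0.2464,  0.0529]), array([ 0.4346, -0.2462,  0.0129]), array([ 0.442 , -0.2466,  0.012 ])]
side L [array([ 0.4376, -0.3719,  0.0259]), array([ 0.4446, -0.368 ,  0.011 ]), array([ 0.4449, -0.357 ,  0.0121]), array([ 0.4454, -0.3464,  0.0126]), array([ 0.46  , -0.1501,  0.0119]), array([ 0.4606, -0.1394,  0.0124]), array([ 0.4585, -0.1324,  0.0182]), array([ 0.452 , -0.1325,  0.0326])]
```

The pair is pitched 5° with its far end down, matching the lean change. Its near end has just passed the panel's inner face at x ≈ 0.421. I'll go further in while lowering.

Request:
step_arm:
  steps:
    - [-8,-1,4,0]
    - [1,-1,14,0]
    - [2,-1,15,0]
    - [2,0,12,0]
    - [0,0,0,0]

```text
time: 15.75
tool_pos: [0.5142, -0.2559, 0.0405]
tool_rot: [0.192, 0.034, 0.981, 0.006]
contact_force: [-1.3, 0.2, -3.9]
gripper_width: 0.412
```

```bash
cat > pl.py <<'E'
from rails import *
rep()
im,d,W,K,E=look("wrist"); save("wx.png",im)
R_=W[212:370,268:378].reshape(-1,3); R_=R_[np.isfinite(R_[:,0])]
c=np.median(R_,0)
for _ in range(3):
    A=np.c_[R_[:,:2]-c[:2],np.ones(len(R_))]; k=np.linalg.lstsq(A,R_[:,2],rcond=None)[0]; r=R_[:,2]-A@k; R_=R_[abs(r)<.003]
print("slope deg",np.degrees(np.arctan(k[:2])),"near top edge",W[207,320].round(4),"near bottom",W[150,300].round(4),W[150,340].round(4))
xn=W[207,320,0]; zt=lambda x:k[2]+k[0]*(x-c[0]); print("near z bottom",zt(xn)-.034,"far z bottom",zt(xn+.14)-.034)
E
python3 pl.py
```

```text
t 15.75 tcp [ 0.5142 -0.2559  0.0405] lean 22.16 leanaz -0.1 yaw(-x) -4.25 y tilt 1.46 F [-1.3  0.2 -3.9] grip 0.412 q [-0.71 -0.05  2.1   0.34  0.83 -2.41]
slope deg [-5.13155198  1.35808693] near top edge [ 0.4433 -0.2523  0.0696] near bottom [ 0.4393 -0.2576  0.0426] [ 0.4407 -0.245   0.0417]
near z bottom 0.03703036367243201 far z bottom 0.024457982596945982
```

Request:
step_arm:
  steps:
    - [2,0,5,0]
    - [2,0,5,0]
    - [1,0,3,0]
    - [0,0,0,0]

```text
time: 16.2
tool_pos: [0.5156, -0.2569, 0.0285]
tool_rot: [0.194, 0.034, 0.98, 0.005]
contact_force: [0.1, 0.8, -4.4]
gripper_width: 0.407
```

Request:
step_arm:
  steps:
    - [1,0,2,0]
    - [0,0,0,0]

```text
time: 16.4
tool_pos: [0.5162, -0.2574, 0.0272]
tool_rot: [0.195, 0.034, 0.98, 0.004]
contact_force: [-0.3, 0.2, -4.2]
gripper_width: 0.411
```

```bash
python3 pl.py
```

```text
t 16.4 tcp [ 0.5162 -0.2574  0.0272] lean 22.48 leanaz -0.7 yaw(-x) -4.22 y tilt 1.24 F [-0.3  0.2 -4.2] grip 0.411 q [-0.71 -0.02  2.1   0.35  0.79 -2.43]
slope deg [-4.75896257  1.10569949] near top edge [ 0.4445 -0.2536  0.0569] near bottom [ 0.4412 -0.259   0.0291] [ 0.4424 -0.2465  0.0286]
near z bottom 0.023392892824205633 far z bottom 0.011737738731436596
```

Request:
step_arm:
  steps:
    - [1,0,2,0]
    - [1,0,2,0]
    - [1,0,2,0]

```text
time: 16.75
tool_pos: [0.5187, -0.2595, 0.0254]
tool_rot: [0.198, 0.033, 0.98, 0.002]
contact_force: [-5.7, 2.1, 6.2]
gripper_width: 0.408
```

```bash
python3 pl.py
```

```text
t 16.75 tcp [ 0.5187 -0.2595  0.0254] lean 22.89 leanaz -1.3 yaw(-x) -4.12 y tilt 1.02 F [-5.7  2.1  6.2] grip 0.408 q [-0.71 -0.02  2.1   0.36  0.78 -2.44]
slope deg [-3.57230017  0.8577406 ] near top edge [ 0.4477 -0.2556  0.0532] near bottom [ 0.4449 -0.2613  0.0242] [ 0.4452 -0.2486  0.0255]
near z bottom 0.020162100537081493 far z bottom 0.011421996417379274
```

The far end is down with about 10 N contact, and the pair is levelling. I'll keep lowering gently.

Request:
step_arm:
  steps:
    - [3,1,3,0]
    - [3,1,3,0]
    - [3,1,3,0]

```text
time: 17.1
tool_pos: [0.5191, -0.2606, 0.0214]
tool_rot: [0.204, 0.033, 0.978, -0.002]
contact_force: [-5.3, 1.0, 6.6]
gripper_width: 0.409
```

```bash
python3 pl.py
```

```text
t 17.1 tcp [ 0.5191 -0.2606  0.0214] lean 23.6 leanaz -2.5 yaw(-x) -4.0 y tilt 0.55 F [-5.3  1.   6.6] grip 0.409 q [-0.72 -0.01  2.11  0.37  0.76 -2.45]
slope deg [-0.52732338  0.2104287 ] near top edge [ 0.4497 -0.2565  0.0455] near bottom [ 0.4447 -0.2622  0.0206] [ 0.4464 -0.2495  0.0189]
near z bottom 0.012746699705471168 far z bottom 0.011458169223014285
```

Request:
step_arm:
  steps:
    - [2,0,1,0]
    - [1,0,0,0]

```text
time: 17.35
tool_pos: [0.5187, -0.2615, 0.0217]
tool_rot: [0.207, 0.033, 0.978, -0.003]
contact_force: [0.1, -0.8, -2.7]
gripper_width: 0.408
```

```bash
python3 pl.py
```

```text
t 17.35 tcp [ 0.5187 -0.2615  0.0217] lean 23.89 leanaz -2.8 yaw(-x) -3.97 y tilt 0.43 F [ 0.1 -0.8 -2.7] grip 0.408 q [-0.72 -0.02  2.11  0.38  0.75 -2.46]
slope deg [-0.63915766  0.09669292] near top edge [ 0.4491 -0.2572  0.0455] near bottom [ 0.445  -0.2631  0.019 ] [ 0.4465 -0.2503  0.0179]
near z bottom 0.013090542186851573 far z bottom 0.011528720608725458
```

Flat on the floor: both ends' undersides read 0.0115–0.013. I'll release and withdraw along the tool axis.

Request:
step_arm:
  steps:
    - [0,0,0,0]
    - [0,0,0,0]
    - [0,0,0,0]
    - [0,0,0,0]
    - [0,0,0,0]
  claw: 80

```text
time: 17.9
tool_pos: [0.5191, -0.2624, 0.0221]
tool_rot: [0.207, 0.033, 0.978, -0.004]
contact_force: [0.8, 0.5, 0.2]
gripper_width: 0.798
```

```bash
python3 pl.py
```

```text
t 17.9 tcp [ 0.5191 -0.2624  0.0221] lean 23.95 leanaz -3.1 yaw(-x) -3.99 y tilt 0.35 F [0.8 0.5 0.2] grip 0.798 q [-0.72 -0.02  2.11  0.38  0.75 -2.46]
slope deg [-1.82101742  0.10813138] near top edge [ 0.4499 -0.2581  0.0453] near bottom [ 0.4447 -0.2639  0.021 ] [ 0.4455 -0.2513  0.0211]
near z bottom 0.012626470840183444 far z bottom 0.008175387025907012
```

Request:
step_arm:
  steps:
    - [0,0,-10,0]
    - [0,0,-20,0]
    - [0,0,-35,0]
    - [0,0,-40,0]
    - [0,0,-45,0]
    - [0,0,-45,0]
    - [0,0,-45,0]
    - [0,0,0,0]

```text
time: 18.75
tool_pos: [0.416, -0.2558, 0.253]
tool_rot: [0.206, 0.033, 0.978, -0.005]
contact_force: [0.1, -0.8, 0.0]
gripper_width: 0.801
```

```bash
python3 - <<'E'
from rails import *
rep(); im,W=rails("w8.png",.046,(.51,-.255),(.11,.07))
im2,d,W2,K,E=look("top"); save("t8.png",im2)
# drawer panel, bystander checks in top vs start
Z=np.load("top1.npz"); W1=Z["W"]; O=np.array([.615,-.2615]); yaw=np.radians(-3.6); e=np.array([np.cos(yaw),np.sin(yaw)])
for nm,A in (("start",W1),("now",W2)):
    X=A.reshape(-1,3); X=X[np.isfinite(X[:,0])]
    m=(X[:,2]>.047)&(X[:,2]<.06)&(X[:,1]<-.08)&(X[:,0]<.45); r=(X[m][:,:2]-O)@e
    out=[m.sum(),np.percentile(r,[5,50,95]).round(4)]
    for lo,hi,x,y,t in ((.02,.06,.676,.005,.05),(.06,.11,.79,.02,.05),(.015,.06,.45,0,.1)):
        k=(X[:,2]>lo)&(X[:,2]<hi)&(abs(X[:,0]-x)<t)&(abs(X[:,1]-y)<.05); out.append(X[k].mean(0).round(4))
    print(nm,*out)
v=np.zeros((600,800,3),np.uint8); v[:,:400]=cv2.resize(im,(533,400))[:, :400].repeat(1,0)[:600] if 0 else 0
v=np.hstack([cv2.resize(im,(400,300)),cv2.resize(im2[150:345,380:640],(400,300))]); save("v8.png",v)
E
```

```text
t 18.75 tcp [ 0.416  -0.2558  0.253 ] lean 23.81 leanaz -3.4 yaw(-x) -3.9 y tilt 0.2 F [ 0.1 -0.8  0. ] grip 0.801 q [-0.88 -0.56  2.12  0.31  1.3  -2.42]
[241 115 158  13 949] ((413.6014404296875, -255.2582550048828), (139.99891662597656, 7.37186336517334), 86.29589080810547) 0.04734724370691873
[ 302  150   37  109 3596] ((514.567138671875, -261.14678955078125), (35.99910354614258, 140.4022979736328), 86.3077163696289) 0.045919735067266876
start 513 [-0.2016 -0.1971 -0.1926] [ 0.6793 -0.0019  0.0509] [0.7953 0.0104 0.0798] [ 0.4602 -0.0057  0.0403]
now 461 [-0.2016 -0.197  -0.1923] [ 0.6793 -0.0019  0.0508] [0.7951 0.0106 0.0799] [ 0.46   -0.0057  0.0403]
```

View pics/v8.png

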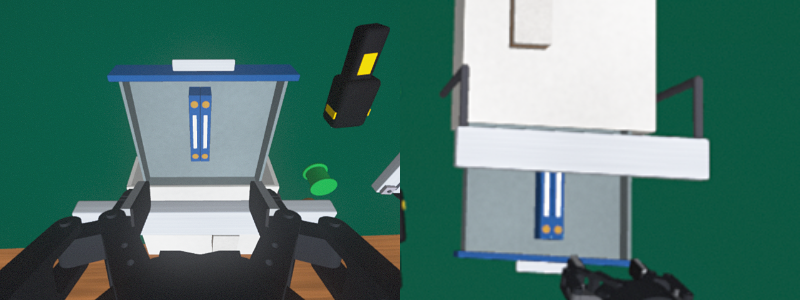

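The rails lie flat, tops at 0.046, as a 36 mm wide pair at yaw −3.7°, parallel to the drawer. The drawer and the three bystanders have not moved, and the arm is clear. Handing in.

```bash
python3 -c "
from plant import *
print(job_done())"
```

```text
the job is handed in; nothing more can be done
None
```

The two blue rails are in the open drawer, flat and side by side, pointing front to back, and the job was handed in at about 19 s of the 54 s.

**How it went:**
- **Turning the pair:** I first gripped the rails upright on the stage and turned them 14° to the drawer's direction.
- **Leaning the tool:** The moves cannot tilt the tool directly. I reached past the arm's limit, which leaned it about 25°, then gripped both rails again with that lean.
- **Placing:** I carried them in low under the light bar, lowered them onto the drawer floor, let go and backed out along the tool axis.

**Last checks:**
- **Rails:** Centre at (0.515, −0.261), yaw −3.7° against −3.6° for the drawer. Tops are at 0.046, as they should be on the floor, and the pair is 36 mm wide with no gap. They sit about 9 mm to the right of the drawer's middle.
- **Surroundings:** The drawer front, spool, flux bottle and scanner are within 0.3 mm of where they started. I saw no sign of contact with the light bar, and the gripper ended open, clear of everything, with about zero force.

**What did not go to plan:**
- **Pitch while carrying:** The lean dropped from 27° to 22° on the way, so the rails arrived with the far end 5° low. They levelled in the grip when pressed gently onto the floor, at about 10 N.
- **Joint 3 reading:** While reaching out, joint 3 read 0.055 against the stated lower limit of 0.06. It stayed at that value, which looks like rounding of the controller's own limit, but I could not confirm that.

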